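# Load the vial rack into the reader's guide rails and shut the gate

### The arm

A 7-joint arm with a two-finger parallel gripper is mounted at the origin on the work surface. World frame = base frame: x ahead of the robot, y to its left, z up, the work surface at z = 0. Lengths are in m, angles in rad, forces in N, time in s.
With the tool pointing down it reaches from about 0.4 to 0.85 m from the base axis. Payload 10.4 kg.
Tool frame: the origin (TCP) lies midway between the tips of the shut fingers; the grasp point (between the pads) lies 19 mm behind it (bot.tcp_to_grasp is the distance from the TCP to the grasp point, in m); z points along the fingers, y is the direction in which the jaws open and shut (so a half turn about z gives the same grasp; the last joint's range is limited). The gripper opens to 87 mm and grips with 3 to 60 N. Pads are 19 mm wide; open, the fingers measure 117 mm over their backs; the gripper's body (75 mm by 190 mm) begins 51 mm behind the grasp point.
Start: joints at [-0.023, 0.332, -0.065, 1.46, 0.022, 1.35, -0.088], TCP at [0.625, 0, 0.223] pointing down, gripper open.
Joint ranges: [-2.6, 2.6], [-0.5, 2.12], [-1.47, 1.34], [0.16, 2.42], [-1.27, 4.41], [0.06, 2.06], [-2.6, 2.6]. Speed limits (rad/s): [2.22, 2.22, 2.79, 2.79, 3.14, 3.14, 3.14].

### API

Orientations are given as [roll, pitch, yaw] about the fixed x, y, z axes, in that order (R = Rz(yaw) Ry(pitch) Rx(roll)).
In Python, from bench import bot gives the robot as it stands.
- The arm moves only by the tool step_arm, never from a script. Its argument "plan" is a list of rows, each an object with "slide": the shift along the tool's x, y, z in mm, a list of three; "roll": the turn about the tool's z in rad; "claw": the finger opening in mm, from 0 to 87. A call has 1 to 20 rows; each row shifts and turns the commanded pose from where the row before left it, along the tool's axes as they then stand; what a row does not reach is not made up. A row lasts 1/10 s, in which the tool goes at most 50 mm and 8.59 degrees, less where a joint would pass 70% of its speed; a pose out of reach is approached as far as the arm can. A call is refused whole if a number of a shift passes 50 or a number of a turn 0.15, either way. A call with a gripper value outside its range is refused whole. The fingers move at their own pace and stop on an object; "squeeze" is the grip in N (left out, the last holds). Time passes only in rows, so rows that do not move let the fingers close. It gives the time, the measured TCP pose, the force and the opening at its end, in the units of the state.
- bot.get_state(): the state, without advancing time (a new reading comes with each control period).
- bot.camera(name): name is "scene" or "side" or "wrist"; returns (picture, depth): 384x512x3 uint8, blue, green, red; 384x512 float32, m along the optical axis (not along the pixel's ray), 0 where there is no reading.
- bot.get_calibration(name): a dict with "K" (3x3 intrinsics, pixels), "rvec" (rotation vector, rad) and "tvec" (3), from world to camera coordinates, as OpenCV has them. Camera axes: x right, y down, z forward; pixel columns grow to the right and rows downward; lengths in m; the calibration is good to about 2 mm. A picture is of the moment at which its call begins: read the wrist's pose just before it. get_calibration takes no time and is no camera call; for the wrist camera it gives the pose at the moment of the call.
- bot.finish_job(): hands the job in, once; it reports no verdict.
Trained networks look in the newest picture that a camera, given by its name, has taken for a name from the list of things; names that differ only in an ending like _2 or _b are one class to them, and where a whole thing is asked for, a point or a joint stands for the part that bears it (a point fixed in the world has none). Each returns a list of dicts, best first, with "score" (0 to 1); they miss things now and then, are a little off and sometimes report something else, mostly with a low value. They report only what shows in the picture. A call takes as long as a camera call.
- bot.cut_out(camera, target): "mask" (384x512 bool, what is visible of it) and "bbox" ([left, top, right, bottom] in pixels, round what is visible of it).
The state is a dict: "time": time; "qpos": joint angles; "joint_vel": joint speeds; "tau": joint torques, N m; "position": TCP position; "ee_rot": TCP orientation; "force": force on the tool from outside, world axes, zero at the start; "ft_torque": the same for the moment, N m; "width": finger opening in m.
Only numpy, scipy, OpenCV 4.12 (cv2) and the standard library are available. Lean on these libraries where they do the work, as an engineer would, in place of code of your own. Each camera call takes 0.05 s, during which the arm holds its last target. There are 200 camera calls.

### The job

Slide the wooden rack of stoppered vials along the bench, without lifting or tipping it, between the converging guide rails of the white reader until it is fully home against the reader's face. Then swing the steel gate fully shut behind it. Leave the glassware, the bottles and the small empty rack where they stand.

Things in the scene. Friction and masses are not known exactly. Their poses are not given: they have to be found in the camera images.
- rack: Wooden rack with 15 stoppered vials fixed in it (the only rack with vials), loose on the bench before the rails' mouth, up to 170 mm to either side and turned up to 0.75 rad from their line. Block 150 (x) x 90 (y) x 50 mm high, corner radius 10, stoppers to 66 mm; 0.4-0.8 kg. Origin: centre of its underside, z up. The ends are alike: either may go in first.
- dock: White reader box (150 x 200 x 110 mm high) with two aluminium guide rails, fixed to the bench. Origin: on the bench, where the centre of the rack's underside lies when home. x points along the rails into the reader (roughly world -y), y across them (roughly world +x, away from the robot), z up. The reader's face (the stop) is at x = +75 mm. No floor plate: the rack slides on the bench.
- rail_mouth (a point): Middle of the rails' mouth, on the bench: dock frame x = -195, y = 0 mm. The mouth is 180 mm wide; the rails converge from here to x = -95 mm, then run parallel, 95 mm apart between inner faces, to the reader's face. Rails 28 mm high, 14 mm thick, polished (friction about 0.25). Axes as the dock's.
- gate (a joint): Hinge of the steel gate bar, rad: 0 = shut (end stop), bar across the lane about 4 mm behind a rack that is home. Grows to 2.6 as the bar swings back towards the mouth and outwards; starts at 2.0-2.35. Light friction (0.05 N m), stays where left. At q the bar points from the pivot along (-sin q, -cos q) in dock x, y. Bar: 14 mm thick, z = 31 to 47 mm (above the rails), 130 mm long from the pivot.
- gate_pivot (a point): Axis of the gate's hinge, at the level of the bar's top, on the rail away from the robot: dock frame x = -86, y = +58.5 mm, z = 47 mm. The hub there has a radius of 10 mm and ends at z = 51 mm.
- gate_handle (a point): Top of the upright black round grip on the gate bar, 115 mm from the pivot; 18 mm in diameter, standing from z = 47 to 85 mm above the bench. It may be pushed or pinched, and the bar may be pushed too.
- beaker_large: Bystander: empty glass beaker, 82 mm wide over its rim, 95 high, beside the near rail. Origin: centre of its underside.
- beaker_mid: Bystander: empty glass beaker, 72 mm wide, 80 high, beside the reader on its far side. Origin: centre of its underside.
- beaker_small: Bystander: empty glass beaker, 62 mm wide, 65 high, on the far side. Origin: centre of its underside.
- flask: Bystander: conical glass flask, 84 mm wide at the foot, 120 high, at the left. Origin: centre of its underside.
- reagent_bottle: Bystander: white bottle with a screw cap, 68 mm wide, 140 high, at the left. Origin: centre of its underside.
- amber_jar: Bystander: brown jar with a black lid, 72 mm wide, 90 high, beside the far rail. Origin: centre of its underside.
- spare_rack: Bystander: small empty wooden rack without vials, 100 x 60 x 50 mm, at the left. Origin: centre of its underside.

How it is judged:
On the way, in this order (a step that is already met when the one before it is completed fails the run):
1. the rack is fully home between the rails, against the reader, while the gate is still open (x of rack in the frame of dock between -0.006 and 0.006 m and y of rack in the frame of dock between -0.005 and 0.005 m and angle between the x axis of rack and the x axis of dock, either way round below 0.05 rad and height (world z) of rack below 0.006 m and angle between rack's own z axis and vertical below 0.05 rad and value of joint gate above 0.3 rad), for 0.2 s.
2. the gate is swung fully shut behind the rack (value of joint gate below 0.09 rad), for 0.2 s.
At the end, for the whole second after the job is handed in: The rack stands flat on the bench between the rails, its origin within 6 mm of the dock's origin along the rails and 5 mm across, in line within 0.05 rad, at rest; the gate is shut to within 0.09 rad (x of rack in the frame of dock between -0.006 and 0.006 m and y of rack in the frame of dock between -0.005 and 0.005 m and angle between the x axis of rack and the x axis of dock, either way round below 0.05 rad and height (world z) of rack below 0.006 m and angle between rack's own z axis and vertical below 0.05 rad and value of joint gate below 0.09 rad and linear speed of rack below 0.01 m/s); the robot touches nothing.
It fails at once if the rack is lifted more than 15 mm off the bench (height (world z) of rack above 0.015 m).
It fails at once if the rack is tipped by more than 0.2 rad (angle between rack's own z axis and vertical above 0.2 rad).
It fails at once if a bystander (beaker, flask, bottle, jar or the small empty rack) is moved more than 30 mm or tipped (distance of any of beaker_large, beaker_mid, beaker_small, flask, reagent_bottle, amber_jar, spare_rack from where it was at the start of the episode above 0.03 m or angle between any of beaker_large, beaker_mid, beaker_small, flask, reagent_bottle, amber_jar, spare_rack's own z axis and vertical above 0.3 rad).
It also fails if it takes over 72 s, if anything falls off the work surface, if the arm or the gripper's body presses on something with over 40 N, if the wrist force passes 120 N, or if a joint passes its speed limit or range.

## Working session

There is one attempt and no reset: what is moved stays moved. The work goes in short steps, Python scripts to look and compute and a tool call to move; the robot and the scene stay as the last step left them, time stands still between calls to the robot, and variables do not carry over. Pictures are saved under pics/ and viewed, about 8 in all and at most 12, crops included, and the job is handed in when it is done.

Besides the shell and the picture viewer there is one more tool, called by a JSON object that holds its "fn" and its "kwargs". step_arm: Moves the arm, as the interface text tells. Its arguments: {"type":"object","properties":{"plan":{"type":"array"},"squeeze":{"type":"number"}},"required":["plan"]}

```bash
mkdir -p pics
cat > h.py <<'E'
import numpy as np, cv2
from bench import bot
def cam(name):
    img,d=bot.camera(name); c=bot.get_calibration(name)
    R=cv2.Rodrigues(np.array(c['rvec'],float))[0]; t=np.array(c['tvec'],float).ravel(); K=np.array(c['K'],float)
    return img,d,K,R,t
def cloud(d,K,R,t):
    v,u=np.mgrid[:d.shape[0],:d.shape[1]]
    P=np.stack([(u-K[0,2])/K[0,0]*d,(v-K[1,2])/K[1,1]*d,d],-1)
    W=(P-t)@R
    W[d<=0]=np.nan
    return W
E
python3 - <<'E'
from h import *
print(bot.get_state())
for n in ['scene','side']:
    img,d,K,R,t=cam(n); cv2.imwrite(f'pics/{n}0.png',img)
    W=cloud(d,K,R,t); np.savez(f'{n}0.npz',img=img,d=d,W=W,K=K,R=R,t=t)
    print(n,'cam at',-R.T@t)
    for k in ['rack','dock','gate','gate_handle','gate_pivot','beaker_large','amber_jar','beaker_small','beaker_mid','flask','reagent_bottle','spare_rack']:
        for r in bot.cut_out(n,k)[:2]:
            w=W[r['mask']]; print(k,round(r['score'],2),np.round(r['bbox']).astype(int),np.nanmedian(w,0).round(3),np.nanpercentile(w,2,0).round(3),np.nanpercentile(w,98,0).round(3))
E
```

```text
{'time': 0.0, 'qpos': array([-0.02261693,  0.3328614 , -0.06468193,  1.46093169,  0.02159997,
        1.34990097, -0.08846584]), 'joint_vel': array([ 1.37926170e-03,  5.26286225e-04, -1.12038207e-03,  4.55467926e-05,
       -2.42002676e-05,  2.03934533e-03,  4.15774167e-04]), 'tau': array([-1.20520472e-04, -6.23245955e+01,  2.44190963e-02, -3.89891267e+01,
       -6.13984605e-02,  3.97891912e-02,  1.87085252e-04]), 'position': array([ 6.24616382e-01, -6.10555265e-06,  2.21765032e-01]), 'ee_rot': array([-3.14018839e+00,  7.11498701e-05,  1.57085118e+00]), 'force': array([0.24795335, 0.74024949, 1.13838037]), 'ft_torque': array([-0.04813001, -0.01016455, -0.00622988]), 'width': 0.08668651950355785}
scene cam at [ 1.26125973 -1.04200759  0.91288585]
rack 0.67 [233 162 268 197] [0.536 0.161 0.048] [ 0.472  0.121 -0.001] [0.58  0.269 0.067]
dock 0.65 [110 203 280 308] [ 0.581 -0.339  0.095] [ 0.454 -0.409  0.003] [ 0.72  -0.021  0.113]
gate 0.95 [231 216 278 241] [ 0.693 -0.053  0.044] [ 0.638 -0.107 -0.001] [0.739 0.034 0.085]
gate_handle 0.58 [231 217 279 242] [ 0.692 -0.06   0.044] [ 0
[... 1779 characters left out ...]
 0.086]
gate_pivot 0.86 [216 105 331 208] [ 0.565 -0.246  0.066] [ 0.446 -0.383  0.002] [0.725 0.006 0.115]
beaker_large 0.63 [304 146 333 183] [ 0.448 -0.14   0.064] [ 0.413 -0.203  0.003] [ 0.485 -0.125  0.096]
amber_jar 0.76 [236 129 256 162] [ 0.696 -0.171  0.059] [ 0.671 -0.217  0.004] [ 0.728 -0.159  0.093]
beaker_small 0.66 [182 184 204 210] [0.761 0.115 0.042] [0.736 0.075 0.006] [0.79  0.132 0.065]
beaker_mid 0.48 [257 117 263 138] [ 0.705 -0.333  0.046] [ 0.696 -0.37   0.005] [ 0.716 -0.324  0.082]
flask 0.69 [197 302 232 360] [0.518 0.52  0.05 ] [0.488 0.489 0.007] [0.555 0.545 0.122]
reagent_bottle 0.88 [243 303 278 361] [0.419 0.509 0.089] [0.392 0.477 0.006] [0.454 0.523 0.142]
```

Run:
```python
from h import *
A=[np.load(f'{n}0.npz') for n in ['scene','side']]
a=cv2.resize(A[0]['img'][90:330,90:350],None,fx=1.53,fy=1.53*1.6/1.6)
b=cv2.resize(A[1]['img'][90:380,150:350],None,fx=1.9,fy=1.27)
b=cv2.resize(A[1]['img'][90:380,150:350],None,fx=1.27,fy=1.27)
a=cv2.resize(A[0]['img'][90:330,90:350],(390*1,360)); 
c=np.zeros((370,390+260,3),np.uint8); c[:360,:390]=a; c[:b.shape[0],390:390+b.shape[1]]=b[:370]
cv2.imwrite('pics/both.png',c)
for s in A:
    P=s['W'].reshape(-1,3)
    top=P[(abs(P[:,2]-.111)<.006)&(P[:,0]>.4)&(P[:,0]<.8)&(P[:,1]<-.2)&(P[:,1]>-.5)]
    print('reader',len(top),cv2.minAreaRect(top[:,:2].astype(np.float32)),np.median(top[:,2]))
    rk=P[(P[:,2]>.03)&(P[:,2]<.08)&(P[:,0]>.35)&(P[:,0]<.68)&(P[:,1]>.06)&(P[:,1]<.36)]
    print('rack',len(rk),cv2.minAreaRect(rk[:,:2].astype(np.float32)),rk.min(0),rk.max(0))
    h=P[(P[:,2]>.06)&(P[:,2]<.09)&(P[:,0]>.58)&(P[:,0]<.8)&(P[:,1]>-.15)&(P[:,1]<.06)]
    print('handle',len(h),h.mean(0),h.min(0),h.max(0))
    g=P[(P[:,2]>.036)&(P[:,2]<.052)&(P[:,0]>.58)&(P[:,0]<.8)&(P[:,1]>-.15)&(P[:,1]<.06)]
    print('bar',len(g),cv2.minAreaRect(g[:,:2].astype(np.float32)))
    m=P[(P[:,2]>.022)&(P[:,2]<.031)&(P[:,0]>.44)&(P[:,0]<.75)&(P[:,1]>-.25)&(P[:,1]<.05)]
    np.save('rails.npy',m); print('rails',len(m))
    for lo in np.arange(-.26,.06,.02):
        q=m[(m[:,1]>lo)&(m[:,1]<lo+.02)]
        l=q[q[:,0]<.58];r=q[q[:,0]>=.58]
        print(round(lo+.01,2),len(l),np.round([l[:,0].min(),l[:,0].max()],3) if len(l) else '',len(r),np.round([r[:,0].min(),r[:,0].max()],3) if len(r) else '')
```

```text
reader 2894 ((0.5485663414001465, -0.3237789571285248), (0.14988842606544495, 0.20328082144260406), 81.26573181152344) 0.10947119348227577
rack 744 ((0.5199416875839233, 0.20071810483932495), (0.0935095027089119, 0.16115455329418182), 15.824416160583496) [0.45877753 0.11649263 0.03000576] [0.5838141  0.28683987 0.06966211]
handle 53 [ 0.73151108 -0.02850357  0.07559804] [ 0.72231158 -0.03475542  0.06137382] [ 0.73908462 -0.01413712  0.0871518 ]
bar 273 ((0.6875477433204651, -0.06071026623249054), (0.13793353736400604, 0.02558189444243908), 38.03047561645508)
rails 494
-0.25 0  0 
-0.23 0  57 [0.62  0.734]
-0.21 0  44 [0.614 0.741]
-0.19 0  36 [0.616 0.741]
-0.17 27 [0.482 0.525] 29 [0.617 0.635]
-0.15 31 [0.479 0.529] 19 [0.621 0.634]
-0.13 26 [0.513 0.531] 6 [0.627 0.631]
-0.11 27 [0.518 0.537] 19 [0.627 0.652]
-0.09 30 [0.518 0.539] 5 [0.647 0.664]
-0.07 20 [0.522 0.537] 2 [0.678 0.682]
-0.05 19 [0.516 0.534] 2 [0.699 0.714]
-0.03 16 [0.508 0.531] 13 [0.665 0.733]
-0.01 21 [0.508 0.524] 19 [0.673 0.74 ]
0.01 15 [0.504 0.516] 1 [0.694 0.694]
0.03 10 [0.498 0.515] 0 
0.05 0  0 
reade
[... 464 characters left out ...]
764343262, -0.05384373664855957), (0.13858963549137115, 0.02514720894396305), 39.89530563354492)
rails 594
-0.25 30 [0.506 0.579] 12 [0.588 0.624]
-0.23 18 [0.501 0.551] 15 [0.61  0.624]
-0.21 16 [0.503 0.518] 15 [0.613 0.672]
-0.19 14 [0.506 0.521] 24 [0.617 0.674]
-0.17 17 [0.508 0.522] 55 [0.62  0.734]
-0.15 21 [0.475 0.526] 15 [0.621 0.709]
-0.13 43 [0.442 0.528] 16 [0.623 0.639]
-0.11 19 [0.517 0.535] 11 [0.627 0.638]
-0.09 13 [0.52  0.536] 15 [0.631 0.649]
-0.07 21 [0.521 0.538] 24 [0.635 0.672]
-0.05 18 [0.518 0.533] 26 [0.651 0.672]
-0.03 13 [0.516 0.529] 29 [0.661 0.688]
-0.01 17 [0.51  0.523] 24 [0.674 0.694]
0.01 20 [0.504 0.52 ] 14 [0.686 0.699]
0.03 19 [0.5   0.514] 0 
0.05 0  0
```

View pics/both.png

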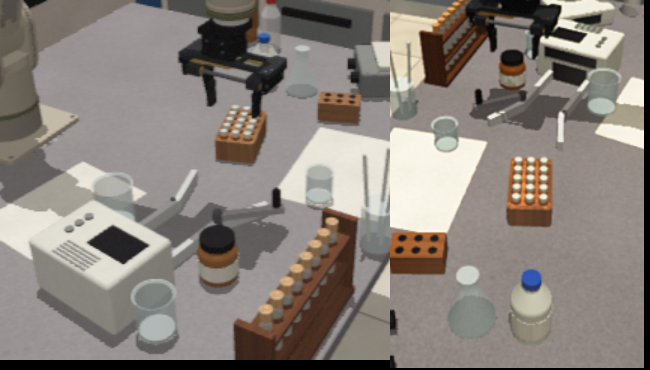

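{"fn": "step_arm", "kwargs": {"plan": [{"slide":[34,-17.3,0],"roll":0,"claw":87},{"slide":[34,-17.3,0],"roll":0,"claw":87},{"slide":[34,-17.3,0],"roll":0,"claw":87},{"slide":[34,-17.3,0],"roll":0,"claw":87},{"slide":[34,-17.3,0],"roll":0,"claw":87},{"slide":[34,-17.3,0],"roll":0,"claw":87},{"slide":[0,0,0],"roll":-0.095,"claw":87},{"slide":[0,0,0],"roll":-0.095,"claw":87},{"slide":[0,0,0],"roll":-0.095,"claw":87},{"slide":[0,0,0],"roll":0,"claw":87},{"slide":[0,0,0],"roll":0,"claw":87}]}}

```text
time: 2.4
position: [0.5213, 0.2039, 0.2226]
ee_rot: [3.141, -0.0, 1.853]
force: [-0.4, -0.7, 0.2]
width: 0.087
```

Run:
```python
from h import *
s=bot.get_state(); print(s['time'],s['position'],s['ee_rot'],s['width'])
img,d,K,R,t=cam('wrist'); W=cloud(d,K,R,t); cv2.imwrite('pics/w1.png',img)
print('cam',-R.T@t)
for r in bot.cut_out('wrist','rack')[:2]: print(r['score'],r['bbox'])
P=W.reshape(-1,3); img=img.reshape(-1,3)
near=(abs(P[:,0]-.52)<.13)&(abs(P[:,1]-.2)<.13)
top=P[near&(P[:,2]>.04)&(P[:,2]<.08)]
print('blk',len(top),cv2.minAreaRect(top[:,:2].astype(np.float32)))
m=(W[...,2]>.058)&(W[...,2]<.075)&near.reshape(384,512)
n,l,st,c=cv2.connectedComponentsWithStats(m.astype(np.uint8))
for i in range(1,n):
    if st[i,4]>20:
        w=W[l==i]; print(st[i,4],c[i].round(),((w.min(0)+w.max(0))/2).round(4),(w.max(0)-w.min(0)).round(4))
```

```text
2.4 [0.52127392 0.20393136 0.22261326] [ 3.14142097e+00 -1.37088368e-05  1.85278899e+00] 0.08703835940533504
cam [0.49882982 0.28176066 0.38421034]
0.87 [208.2, 103.3, 294.5, 229.9]
blk 9813 ((0.5192408561706543, 0.20384742319583893), (0.09023302048444748, 0.15051883459091187), 16.713071823120117)
182 [277. 123.] [0.5294 0.2637 0.063 ] [0.0155 0.0154 0.0084]
181 [226. 123.] [0.4778 0.248  0.0631] [0.0152 0.0155 0.0091]
178 [252. 123.] [0.5036 0.256  0.0631] [0.0152 0.0152 0.0086]
170 [227. 148.] [0.4856 0.2224 0.0635] [0.0153 0.0156 0.0084]
172 [252. 148.] [0.5113 0.2302 0.063 ] [0.0152 0.0151 0.0093]
173 [277. 148.] [0.5372 0.2377 0.0631] [0.0156 0.0155 0.009 ]
164 [228. 172.] [0.4933 0.1967 0.0625] [0.0151 0.0152 0.009 ]
163 [252. 172.] [0.5191 0.2044 0.0629] [0.0154 0.015  0.0095]
162 [276. 172.] [0.5448 0.2121 0.0627] [0.015  0.015  0.0087]
162 [229. 195.] [0.5011 0.1711 0.0626] [0.0152 0.0153 0.0086]
161 [253. 195.] [0.5268 0.1788 0.0628] [0.0153 0.015  0.0092]
157 [276. 195.] [0.5525 0.1861 0.0625] [0.0152 0.0152 0.0089]
153 [230. 217.] [0.5087 0.1451 0.0629] [0.0149 0.0149 0.0093]
151 [253. 217.] [0.5347 0.1529 0.0625] [0.0154 0.0151 0.0087]
153 [276. 217.] [0.5606 0.1605 0.0625] [0.0154 0.0153 0.0086]
```

View pics/w1.png

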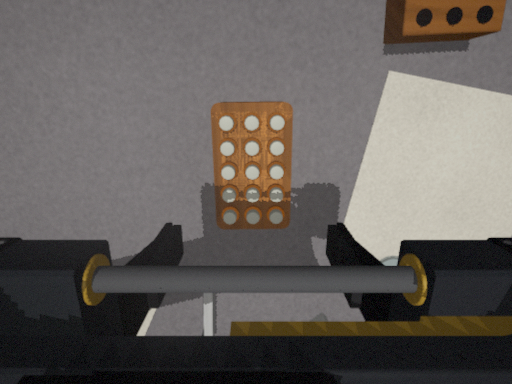

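{"fn": "step_arm", "kwargs": {"plan": [{"slide":[1,-2,30],"roll":-0.008,"claw":87},{"slide":[0,0,34],"roll":0,"claw":87},{"slide":[0,0,34],"roll":0,"claw":87},{"slide":[0,0,30],"roll":0,"claw":87},{"slide":[0,0,20],"roll":0,"claw":87},{"slide":[0,0,12],"roll":0,"claw":87},{"slide":[0,0,8.5],"roll":0,"claw":87},{"slide":[0,0,0],"roll":0,"claw":87},{"slide":[0,0,0],"roll":0,"claw":87},{"slide":[0,0,0],"roll":0,"claw":87}]}}

```text
time: 3.5
position: [0.5197, 0.2047, 0.0552]
ee_rot: [3.14, -0.0, 1.864]
force: [-0.2, -0.4, -0.5]
width: 0.087
```

{"fn": "step_arm", "kwargs": {"plan": [{"slide":[0,0,1],"roll":0,"claw":64},{"slide":[0,0,0],"roll":0,"claw":64},{"slide":[0,0,0],"roll":0,"claw":64},{"slide":[0,0,0],"roll":0,"claw":64},{"slide":[0,0,0],"roll":0,"claw":64}], "squeeze": 35}}

```text
time: 4.0
position: [0.519, 0.2044, 0.0532]
ee_rot: [3.142, 0.0, 1.864]
force: [0.2, -0.8, 2.9]
width: 0.0687
```

{"fn": "step_arm", "kwargs": {"plan": [{"slide":[-8,4.7,0],"roll":0,"claw":64},{"slide":[-14,8.2,0],"roll":0,"claw":64},{"slide":[-16,9.4,0],"roll":0,"claw":64},{"slide":[-16,9.4,0],"roll":0,"claw":64},{"slide":[-16,9.4,0],"roll":0,"claw":64},{"slide":[-16,9.4,0],"roll":0,"claw":64},{"slide":[-14,8.2,0],"roll":0,"claw":64},{"slide":[-14,8.2,0],"roll":0,"claw":64},{"slide":[0,0,0],"roll":0.09,"claw":64},{"slide":[0,0,0],"roll":0.09,"claw":64},{"slide":[0,0,0],"roll":0.09,"claw":64},{"slide":[0,0,0],"roll":0.09,"claw":64},{"slide":[0,0,0],"roll":0.09,"claw":64},{"slide":[0,0,0],"roll":0,"claw":64},{"slide":[0,0,0],"roll":0,"claw":64}]}}

```text
time: 5.5
position: [0.6169, 0.1133, 0.0533]
ee_rot: [3.14, 0.001, 1.415]
force: [1.7, -2.3, 2.4]
width: 0.0689
```

Run:
```python
from h import *
s=bot.get_state(); print(s['time'],s['position'],s['ee_rot'],s['force'],s['width'])
for n in ['scene','side']:
    img,d,K,R,t=cam(n); P=cloud(d,K,R,t).reshape(-1,3)
    cv2.imwrite(f'pics/{n}1.png',cv2.resize(img[90:330,90:350],None,fx=2,fy=2))
    rk=P[(P[:,2]>.03)&(P[:,2]<.051)&(P[:,0]>.5)&(P[:,0]<.715)&(P[:,1]>.025)&(P[:,1]<.25)]
    print(n,'rack',len(rk),cv2.minAreaRect(rk[:,:2].astype(np.float32)))
    # rails: left inner edge / right inner edge fit in dock frame
    o=np.array([.571,-.172]);a=np.deg2rad(81.1);xd=-np.array([np.cos(a),np.sin(a)]);yd=np.array([-xd[1],xd[0]])
    q=P[(P[:,2]>.022)&(P[:,2]<.0305)]; x=(q[:,:2]-o)@xd; y=(q[:,:2]-o)@yd
    for lo in np.arange(-.1,.06,.02):
        k=(x>lo)&(x<lo+.02); l=y[k&(y<-.04)&(y>-.07)]; r=y[k&(y>.04)&(y<.07)]
        print(round(lo+.01,2),len(l),len(r),np.round([np.median(l),np.median(r)],4) if len(l) and len(r) else '')
```

```text
5.5 [0.61694727 0.11334014 0.05329178] [3.14011482e+00 7.17321903e-04 1.41529514e+00] [ 1.70847771 -2.3322909   2.41330437] 0.0688580214260468
scene rack 449 ((0.6182034611701965, 0.11192511767148972), (0.15911926329135895, 0.09504683315753937), 81.45243835449219)
-0.09 26 5 [-0.0557  0.0651]
-0.07 25 16 [-0.0524  0.0543]
-0.05 23 7 [-0.053   0.0502]
-0.03 28 17 [-0.0549  0.0522]
-0.01 25 25 [-0.0523  0.0554]
0.01 14 32 [-0.055   0.0566]
0.03 0 25 
0.05 0 4 
side rack 434 ((0.6077352166175842, 0.09683509171009064), (0.20931647717952728, 0.12198406457901001), 63.825645446777344)
-0.09 12 2 [-0.0551  0.0476]
-0.07 17 14 [-0.0558  0.0493]
-0.05 15 10 [-0.0556  0.0503]
-0.03 15 14 [-0.059   0.0493]
-0.01 17 19 [-0.0559  0.0546]
0.01 14 16 [-0.056   0.0523]
0.03 16 14 [-0.0566  0.0516]
0.05 10 13 [-0.0576  0.0545]
```

View pics/side1.png

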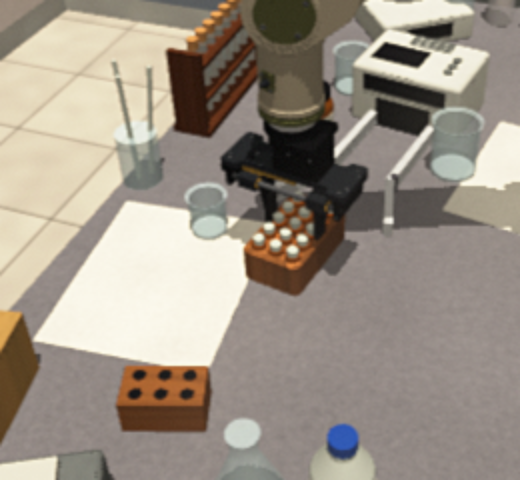

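{"fn": "step_arm", "kwargs": {"plan": [{"slide":[-10,-0.4,0],"roll":0,"claw":64},{"slide":[-14,-0.5,0],"roll":0,"claw":64},{"slide":[-16,-0.5,0],"roll":0,"claw":64},{"slide":[-16,-0.5,0],"roll":0,"claw":64},{"slide":[-16,-0.5,0],"roll":0,"claw":64},{"slide":[-16,0,0],"roll":0,"claw":64},{"slide":[-14,0,0],"roll":0,"claw":64},{"slide":[-12,0,0],"roll":0,"claw":64},{"slide":[-10,0,0],"roll":0,"claw":64},{"slide":[-10,0,0],"roll":0,"claw":64},{"slide":[-8,0,0],"roll":0,"claw":64},{"slide":[-8,0,0],"roll":0,"claw":64},{"slide":[0,0,0],"roll":0,"claw":64}]}}

```text
time: 6.9
position: [0.5899, -0.0351, 0.0532]
ee_rot: [3.142, 0.001, 1.413]
force: [0.7, 0.6, 6.0]
width: 0.0684
```

{"fn": "step_arm", "kwargs": {"plan": [{"slide":[-8,0,0],"roll":0,"claw":64},{"slide":[-10,0,0],"roll":0,"claw":64},{"slide":[-10,0,0],"roll":0,"claw":64},{"slide":[-10,0,0],"roll":0,"claw":64},{"slide":[-10,0,0],"roll":0,"claw":64},{"slide":[-10,0,0],"roll":0,"claw":64},{"slide":[-10,0,0],"roll":0,"claw":64},{"slide":[-10,0,0],"roll":0,"claw":64},{"slide":[-10,0,0],"roll":0,"claw":64},{"slide":[-10,0,0],"roll":0,"claw":64},{"slide":[-10,0,0],"roll":0,"claw":64},{"slide":[-8,0,0],"roll":0,"claw":64},{"slide":[-4,0,0],"roll":0,"claw":64},{"slide":[0,0,0],"roll":0,"claw":64}]}}

```text
time: 8.3
position: [0.571, -0.1528, 0.0532]
ee_rot: [-3.141, 0.0, 1.413]
force: [0.7, 1.9, 6.6]
width: 0.0684
```

{"fn": "step_arm", "kwargs": {"plan": [{"slide":[-4,0,0],"roll":0,"claw":64},{"slide":[-4,0,0],"roll":0,"claw":64},{"slide":[-4,0,0],"roll":0,"claw":64},{"slide":[-3,0,0],"roll":0,"claw":64},{"slide":[-2,0,0],"roll":0,"claw":64},{"slide":[-2,0,0],"roll":0,"claw":64},{"slide":[0,0,0],"roll":0,"claw":64}]}}

```text
time: 9.0
position: [0.5683, -0.1705, 0.0532]
ee_rot: [-3.141, -0.001, 1.414]
force: [1.5, 4.9, 5.8]
width: 0.0684
```

{"fn": "step_arm", "kwargs": {"plan": [{"slide":[-1,0,0],"roll":0,"claw":64},{"slide":[-1,0,0],"roll":0,"claw":64},{"slide":[0,0,0],"roll":0,"claw":64}]}}

```text
time: 9.3
position: [0.568, -0.1721, 0.0532]
ee_rot: [-3.141, -0.001, 1.414]
force: [-0.1, 5.1, 6.7]
width: 0.0686
```

{"fn": "step_arm", "kwargs": {"plan": [{"slide":[-1.5,0,0],"roll":0,"claw":64},{"slide":[-1.5,0,0],"roll":0,"claw":64},{"slide":[0,0,0],"roll":0,"claw":64}]}}

```text
time: 9.6
position: [0.5678, -0.1733, 0.0532]
ee_rot: [-3.141, -0.003, 1.416]
force: [0.3, 10.9, 7.9]
width: 0.0679
```

{"fn": "step_arm", "kwargs": {"plan": [{"slide":[-1.5,0,0],"roll":0,"claw":64},{"slide":[-1.5,0,0],"roll":0,"claw":64},{"slide":[0,0,0],"roll":0,"claw":64},{"slide":[0,0,0],"roll":0,"claw":64}]}}

```text
time: 10.0
position: [0.5676, -0.1734, 0.0532]
ee_rot: [-3.14, -0.006, 1.418]
force: [-0.2, 18.9, 9.1]
width: 0.0685
```

Run:
```python
from h import *
s=bot.get_state(); print(s['time'],s['position'],s['ee_rot'],s['force'],s['width'])
o=np.array([.571,-.172]);a=np.deg2rad(81.1);xd=-np.array([np.cos(a),np.sin(a)]);yd=np.array([-xd[1],xd[0]])
ims=[]
for n in ['scene','side','wrist']:
    img,d,K,R,t=cam(n); W=cloud(d,K,R,t); P=W.reshape(-1,3)
    ims.append(img)
    D=np.c_[(P[:,:2]-o)@xd,(P[:,:2]-o)@yd,P[:,2]]
    q=D[(D[:,2]>.044)&(D[:,2]<.053)&(abs(D[:,1])<.05)&(D[:,0]>-.12)&(D[:,0]<.08)]
    print(n,'blk',len(q),np.percentile(q,[1,50,99],axis=0).round(4).tolist() if len(q) else '')
    f=D[(D[:,2]>.055)&(D[:,2]<.1)&(abs(D[:,1])<.09)&(D[:,0]>.06)&(D[:,0]<.1)]
    print('face',len(f),np.percentile(f[:,0],[1,10,50]).round(4) if len(f) else '')
cv2.imwrite('pics/c2.png',np.hstack([cv2.resize(ims[0][150:330,100:300],(400,360)),cv2.resize(ims[1][90:250,180:360],(405,360))]))
```

```text
10.0 [ 0.56760606 -0.17340981  0.05318274] [-3.14028813 -0.00556152  1.4178018 ] [-0.22905502 18.92669935  9.14379327] 0.06851553181315347
scene blk 233 [[-0.0818, -0.0459, 0.0446], [-0.0148, 0.0331, 0.0497], [0.0319, 0.0478, 0.0528]]
face 0 
side blk 278 [[-0.0828, -0.0475, 0.0443], [-0.0427, -0.0116, 0.0502], [0.0752, 0.0469, 0.0529]]
face 170 [0.069  0.0707 0.0738]
wrist blk 15230 [[-0.0814, -0.047, 0.0479], [-0.0351, -0.0021, 0.0495], [0.0651, 0.0476, 0.0526]]
face 1 [0.0601 0.0601 0.0601]
```

View pics/c2.png

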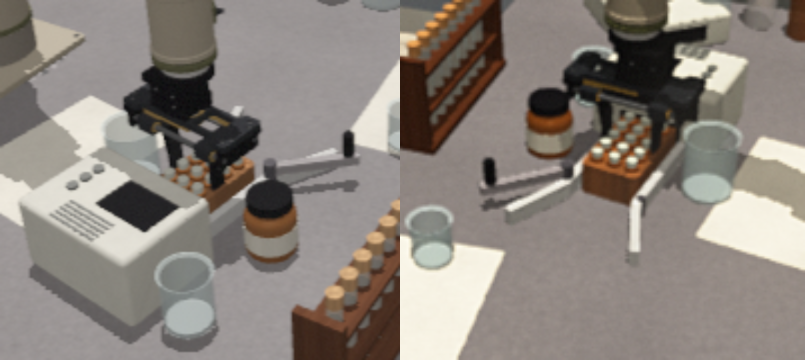

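{"fn": "step_arm", "kwargs": {"plan": [{"slide":[2,0,0],"roll":0,"claw":64},{"slide":[0,0,0],"roll":0,"claw":87},{"slide":[0,0,0],"roll":0,"claw":87},{"slide":[0,0,0],"roll":0,"claw":87},{"slide":[0,0,-10],"roll":0,"claw":87},{"slide":[0,0,-25],"roll":0,"claw":87},{"slide":[0,0,-40],"roll":0,"claw":87},{"slide":[0,0,-40],"roll":0,"claw":87},{"slide":[24,19,0],"roll":0,"claw":87},{"slide":[24,19,0],"roll":0,"claw":87},{"slide":[24,19,0],"roll":0,"claw":87},{"slide":[24,19,0],"roll":0,"claw":87},{"slide":[24,19,0],"roll":0,"claw":87},{"slide":[24,19,0],"roll":0,"claw":87},{"slide":[24,19,0],"roll":0,"claw":87},{"slide":[0,0,0],"roll":0,"claw":87},{"slide":[0,0,0],"roll":0,"claw":87}]}}

```text
time: 11.85
position: [0.7251, -0.0314, 0.168]
ee_rot: [-3.141, 0.001, 1.414]
force: [0.0, -0.9, 0.6]
width: 0.0871
```

Run:
```python
from h import *
s=bot.get_state(); print(s['time'],s['position'],s['ee_rot'],s['force'],s['width'])
o=np.array([.570,-.168]);a=np.deg2rad(81.1);xd=-np.array([np.cos(a),np.sin(a)]);yd=np.array([-xd[1],xd[0]])
ims=[]
for n in ['wrist','scene','side']:
    img,d,K,R,t=cam(n); W=cloud(d,K,R,t); P=W.reshape(-1,3); ims.append(img)
    h=P[(P[:,2]>.06)&(P[:,2]<.09)&(P[:,0]>.69)&(P[:,0]<.77)&(P[:,1]>-.08)&(P[:,1]<.03)]
    if len(h): print(n,'handle',len(h),h.mean(0),np.percentile(h,[2,98],axis=0).round(4).tolist())
    D=np.c_[(P[:,:2]-o)@xd,(P[:,:2]-o)@yd,P[:,2]]
    q=D[(D[:,2]>.045)&(D[:,2]<.07)&(abs(D[:,1])<.05)&(D[:,0]>-.12)&(D[:,0]<.073)]
    if len(q): print(n,'rack',len(q),cv2.minAreaRect(q[:,:2].astype(np.float32)),np.percentile(q,[1,99],axis=0).round(4).tolist())
    f=D[(D[:,2]>.07)&(D[:,2]<.1)&(abs(D[:,1])<.09)&(D[:,0]>.06)&(D[:,0]<.1)]
    if len(f): print('face',len(f),np.percentile(f[:,0],[5,50,95]).round(4))
    g=D[(D[:,2]>.048)&(D[:,2]<.055)&(abs(D[:,1]-.0585)<.015)&(abs(D[:,0]+.086)<.02)]
    if len(g): print('hub',len(g),g.min(0),g.max(0))
cv2.imwrite('pics/w3.png',np.hstack([cv2.resize(ims[0],(400,300)),cv2.resize(ims[2][90:250,160:360],(375,300))]))
```

```text
11.85 [ 0.72512326 -0.03136038  0.1680066 ] [-3.14120364e+00  6.97685573e-04  1.41438525e+00] [ 0.04783582 -0.87243722  0.64749146] 0.08706578464361493
wrist handle 413 [ 0.72871693 -0.02260413  0.08096636] [[0.7206, -0.0321, 0.0627], [0.7365, -0.0162, 0.0858]]
wrist rack 1252 ((-0.02150319516658783, 0.017526919022202492), (0.10966265946626663, 0.055964529514312744), 13.073634147644043) [[-0.0686, -0.0176, 0.0455], [0.0262, 0.0441, 0.0665]]
hub 177 [-0.0894863   0.05294079  0.04832844] [-0.06975859  0.06950961  0.05321157]
scene handle 54 [ 0.73148827 -0.02805081  0.07501828] [[0.7227, -0.0341, 0.0608], [0.7378, -0.0187, 0.0856]]
scene rack 761 ((-0.022638022899627686, 0.0002700239419937134), (0.09718075394630432, 0.12960922718048096), 89.2175521850586) [[-0.0684, -0.0419, 0.0457], [0.0406, 0.0461, 0.0678]]
hub 29 [-0.09557512  0.0490159   0.04804288] [-0.06856476  0.07241659  0.05309926]
side handle 51 [ 0.7287     -0.0173026   0.07644191] [[0.7218, -0.0299, 0.0615], [0.7364, -0.0112, 0.088]]
side rack 753 ((-0.0009375512599945068, -0.0004880353808403015), (0.09215665608644485, 0.1490621715784073), 88.84058380126953) [[-0.0742, -0.0447, 0.0459], [0.0656, 0.0446, 0.0692]]
face 383 [0.0735 0.0775 0.0822]
hub 30 [-0.10168721  0.05148734  0.04805272] [-0.07068753  0.0734694   0.05459508]
```

View pics/w3.png

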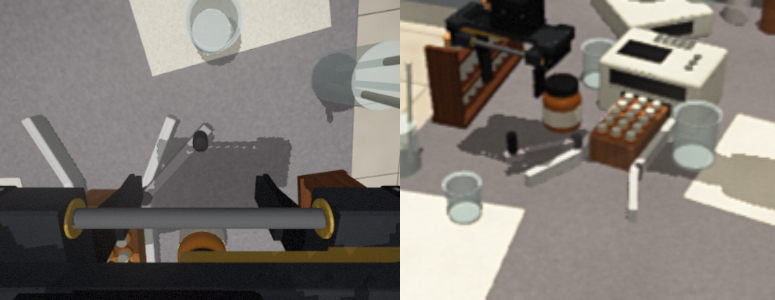

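{"fn": "step_arm", "kwargs": {"plan": [{"slide":[-16,-26.5,-12],"roll":0,"claw":87},{"slide":[-16,-26.5,-12],"roll":0,"claw":87},{"slide":[-16,-26.5,-12],"roll":0,"claw":87},{"slide":[-16,-26.5,-12],"roll":0,"claw":87},{"slide":[-16,-26.5,-12],"roll":0,"claw":87},{"slide":[0,0,0],"roll":0,"claw":87},{"slide":[0,0,0],"roll":0,"claw":87}]}}

```text
time: 12.7
position: [0.5814, -0.0906, 0.2291]
ee_rot: [3.14, -0.0, 1.412]
force: [0.6, -0.2, -0.3]
width: 0.0871
```

Run:
```python
from h import *
s=bot.get_state(); print(s['time'],s['position'],s['ee_rot'])
o=np.array([.570,-.168]);a=np.deg2rad(81.1);xd=-np.array([np.cos(a),np.sin(a)]);yd=np.array([-xd[1],xd[0]])
img,d,K,R,t=cam('wrist'); W=cloud(d,K,R,t); P=W.reshape(-1,3)
D=np.c_[(P[:,:2]-o)@xd,(P[:,:2]-o)@yd,P[:,2]]
def sel(z0,z1,x0,x1,y0,y1): return D[(D[:,2]>z0)&(D[:,2]<z1)&(D[:,0]>x0)&(D[:,0]<x1)&(D[:,1]>y0)&(D[:,1]<y1)]
q=sel(.046,.07,-.12,.072,-.05,.05); print('rack',len(q),cv2.minAreaRect(q[:,:2].astype(np.float32)),np.percentile(q,[.5,99.5],axis=0).round(4).tolist())
g=sel(.0485,.055,-.105,-.067,.045,.075); print('hub',len(g),np.percentile(g,[2,98],axis=0).round(4).tolist())
for x in np.arange(-.11,.08,.02):
    l=sel(.024,.032,x,x+.02,-.075,-.04)[:,1]; r=sel(.024,.032,x,x+.02,.04,.075)[:,1]
    print(round(x+.01,2),len(l),len(r),np.percentile(l,[2,98]).round(4) if len(l) else '',np.percentile(r,[2,98]).round(4) if len(r) else '')
f=sel(.06,.1,.06,.11,-.09,.09); print('face',len(f),np.percentile(f[:,0],[2,50,98]) if len(f) else '')
T=sel(.107,.115,.05,.25,-.12,.12); print('rtop',len(T),np.percentile(T,[.5,99.5],axis=0).round(4).tolist() if len(T) else '')
cv2.imwrite('pics/w4.png',img)
```

```text
12.7 [ 0.58135827 -0.09059097  0.22911795] [ 3.13971378e+00 -8.07693836e-05  1.41187193e+00]
rack 6440 ((-0.017175376415252686, 0.001398380845785141), (0.09527859091758728, 0.13520357012748718), 89.69630432128906) [[-0.0702, -0.0453, 0.0469], [0.0494, 0.0437, 0.0661]]
hub 214 [[-0.0901, 0.0493, 0.0487], [-0.0723, 0.0677, 0.0508]]
-0.1 200 201 [-0.0686 -0.0497] [0.0494 0.0688]
-0.08 198 42 [-0.0631 -0.0477] [0.0476 0.0532]
-0.06 156 158 [-0.0609 -0.0472] [0.0479 0.0608]
-0.04 136 152 [-0.0609 -0.049 ] [0.0483 0.0611]
-0.02 131 157 [-0.0609 -0.0491] [0.048  0.0615]
0.0 124 140 [-0.0605 -0.0494] [0.0485 0.061 ]
0.02 118 142 [-0.0604 -0.0489] [0.0481 0.0616]
0.04 110 131 [-0.0607 -0.0489] [0.0486 0.0613]
0.06 80 94 [-0.0606 -0.049 ] [0.048  0.0619]
0.08 0 0  
face 2761 [0.07771631 0.07895406 0.0807526 ]
rtop 1280 [[0.0816, -0.0945, 0.107], [0.1063, 0.0916, 0.1101]]
```

View pics/w4.png

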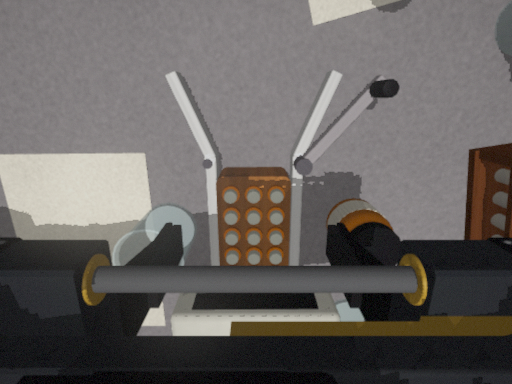

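{"fn": "step_arm", "kwargs": {"plan": [{"slide":[17.8,27,14],"roll":0,"claw":60},{"slide":[17.8,27,14],"roll":0,"claw":60},{"slide":[17.8,27,14],"roll":0,"claw":60},{"slide":[17.8,27,14],"roll":0,"claw":60},{"slide":[17.8,27,14],"roll":0,"claw":60},{"slide":[0,0,0],"roll":0,"claw":60},{"slide":[0,0,30],"roll":0,"claw":60},{"slide":[0,0,30],"roll":0,"claw":60},{"slide":[0,0,25],"roll":0,"claw":60},{"slide":[0,0,14],"roll":0,"claw":60},{"slide":[0,0,0],"roll":0,"claw":60},{"slide":[0,0,0],"roll":0,"claw":60}]}}

```text
time: 13.95
position: [0.7295, -0.0228, 0.0601]
ee_rot: [3.141, -0.0, 1.414]
force: [0.6, 0.1, 0.2]
width: 0.0599
```

{"fn": "step_arm", "kwargs": {"plan": [{"slide":[-1,-1,0],"roll":0,"claw":12},{"slide":[0,0,0],"roll":0,"claw":12},{"slide":[0,0,0],"roll":0,"claw":12},{"slide":[0,0,0],"roll":0,"claw":12},{"slide":[0,0,0],"roll":0,"claw":12},{"slide":[0,0,0],"roll":0,"claw":12}], "squeeze": 8}}

```text
time: 14.55
position: [0.7279, -0.0236, 0.0591]
ee_rot: [3.142, -0.0, 1.414]
force: [-0.2, 0.3, -1.0]
width: 0.02
```

{"fn": "step_arm", "kwargs": {"plan": [{"slide":[5,-7,0],"roll":0,"claw":12},{"slide":[5.5,-6.7,0],"roll":0,"claw":12},{"slide":[4.3,-7.3,0],"roll":0,"claw":12},{"slide":[4,-7.7,0],"roll":0,"claw":12},{"slide":[3,-8,0],"roll":0,"claw":12},{"slide":[2.9,-8.2,0],"roll":0,"claw":12},{"slide":[2,-8.4,0],"roll":0,"claw":12},{"slide":[1.5,-8.5,0],"roll":0,"claw":12},{"slide":[1,-17.2,0],"roll":0,"claw":12},{"slide":[0,0,0],"roll":0,"claw":12}]}}

```text
time: 15.55
position: [0.6527, 0.0177, 0.0593]
ee_rot: [-3.14, 0.0, 1.414]
force: [0.4, 1.6, -1.3]
width: 0.0182
```

{"fn": "step_arm", "kwargs": {"plan": [{"slide":[-1.7,-14.1,0],"roll":0,"claw":12},{"slide":[-4.2,-16.8,0],"roll":0,"claw":12},{"slide":[-6.6,-15.9,0],"roll":0,"claw":12},{"slide":[-9,-14.7,0],"roll":0,"claw":12},{"slide":[-11,-13.2,0],"roll":0,"claw":12},{"slide":[-12.9,-11.5,0],"roll":0,"claw":12},{"slide":[-14.5,-9.3,0],"roll":0,"claw":12},{"slide":[-15.7,-7.1,0],"roll":0,"claw":12},{"slide":[-8.3,-2.6,0],"roll":0,"claw":12},{"slide":[-8.3,-2.1,0],"roll":0,"claw":12},{"slide":[-8.5,-1.3,0],"roll":0,"claw":12},{"slide":[-6,-0.6,0],"roll":0,"claw":12},{"slide":[0,0,0],"roll":0,"claw":12},{"slide":[0,0,0],"roll":0,"claw":12}]}}

```text
time: 16.95
position: [0.5283, -0.0717, 0.059]
ee_rot: [-3.138, 0.0, 1.412]
force: [-7.9, 1.6, 10.7]
width: 0.0174
```

{"fn": "step_arm", "kwargs": {"plan": [{"slide":[-2,-0.5,0],"roll":0,"claw":12},{"slide":[-2,-0.5,0],"roll":0,"claw":12},{"slide":[-2,0,0],"roll":0,"claw":12},{"slide":[-2,0,0],"roll":0,"claw":12},{"slide":[-2,0,0],"roll":0,"claw":12},{"slide":[0,0,0],"roll":0,"claw":12}]}}

```text
time: 17.55
position: [0.526, -0.0814, 0.0591]
ee_rot: [-3.139, 0.0, 1.413]
force: [-7.1, 1.3, 7.4]
width: 0.0178
```

{"fn": "step_arm", "kwargs": {"plan": [{"slide":[-1.5,0,0],"roll":0,"claw":12},{"slide":[-1.5,0,0],"roll":0,"claw":12},{"slide":[-1,0,0],"roll":0,"claw":12},{"slide":[0,0,0],"roll":0,"claw":12}]}}

```text
time: 17.95
position: [0.5253, -0.0853, 0.059]
ee_rot: [-3.139, 0.0, 1.413]
force: [-7.5, 1.1, 8.6]
width: 0.0177
```

Run:
```python
from h import *
ims=[]
o=np.array([.5693,-.1724]);a=np.deg2rad(81.1);xd=-np.array([np.cos(a),np.sin(a)]);yd=np.array([-xd[1],xd[0]])
for n in ['scene','side','wrist']:
    img,d,K,R,t=cam(n); P=cloud(d,K,R,t).reshape(-1,3); ims.append(img)
    D=np.c_[(P[:,:2]-o)@xd,(P[:,:2]-o)@yd,P[:,2]]
    for y in np.arange(-.06,.06,.02):
        b=D[(D[:,2]>.03)&(D[:,2]<.049)&(D[:,0]>-.13)&(D[:,0]<-.077)&(D[:,1]>y)&(D[:,1]<y+.02)]
        if len(b): print(n,round(y+.01,2),len(b),np.percentile(b[:,0],[5,50,95]).round(4))
cv2.imwrite('pics/c5.png',np.hstack([cv2.resize(ims[1][100:240,200:340],(400,400)),cv2.resize(ims[2],(400,400))]))
```

```text
scene -0.05 13 [-0.1139 -0.0886 -0.0815]
scene -0.03 18 [-0.0906 -0.0841 -0.0799]
scene -0.01 19 [-0.0899 -0.0848 -0.0795]
scene 0.01 19 [-0.0903 -0.0838 -0.0781]
scene 0.03 25 [-0.0892 -0.0819 -0.078 ]
scene 0.05 23 [-0.0909 -0.081  -0.0776]
side -0.05 30 [-0.1021 -0.0959 -0.0903]
side -0.03 34 [-0.0974 -0.0945 -0.0815]
side -0.01 33 [-0.0974 -0.0931 -0.0781]
side 0.01 36 [-0.0973 -0.0925 -0.0781]
side 0.03 29 [-0.0979 -0.0929 -0.081 ]
side 0.05 31 [-0.1099 -0.0932 -0.0856]
wrist -0.05 414 [-0.093  -0.0923 -0.0842]
wrist -0.03 800 [-0.0928 -0.089  -0.0804]
wrist -0.01 839 [-0.0926 -0.0884 -0.08  ]
wrist 0.01 841 [-0.0924 -0.0884 -0.0798]
wrist 0.03 843 [-0.0923 -0.0881 -0.0799]
wrist 0.05 673 [-0.0947 -0.0915 -0.0802]
```

View pics/c5.png

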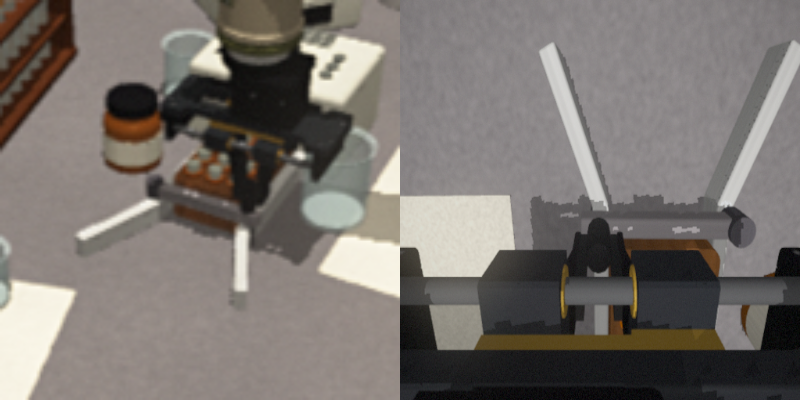

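{"fn": "step_arm", "kwargs": {"plan": [{"slide":[0,0,0],"roll":0,"claw":45},{"slide":[0,0,0],"roll":0,"claw":45},{"slide":[0,0,0],"roll":0,"claw":45},{"slide":[0,0,0],"roll":0,"claw":45},{"slide":[0,0,-10],"roll":0,"claw":45},{"slide":[0,0,-25],"roll":0,"claw":45},{"slide":[0,0,-40],"roll":0,"claw":45},{"slide":[0,0,-40],"roll":0,"claw":45},{"slide":[0,20,-40],"roll":0,"claw":87},{"slide":[0,20,-10],"roll":0,"claw":87},{"slide":[0,10,0],"roll":0,"claw":87},{"slide":[0,0,0],"roll":0,"claw":87},{"slide":[0,0,0],"roll":0,"claw":87}]}}

```text
time: 19.4
position: [0.5749, -0.0921, 0.2225]
ee_rot: [-3.139, 0.0, 1.414]
force: [-0.5, 0.2, -0.1]
width: 0.0769
```

Run:
```python
from h import *
s=bot.get_state(); print(s['time'],s['position'],s['force'])
o=np.array([.5693,-.1724]);a=np.deg2rad(81.1);xd=-np.array([np.cos(a),np.sin(a)]);yd=np.array([-xd[1],xd[0]])
img,d,K,R,t=cam('wrist'); P=cloud(d,K,R,t).reshape(-1,3)
D=np.c_[(P[:,:2]-o)@xd,(P[:,:2]-o)@yd,P[:,2]]
for y in np.arange(-.06,.06,.02):
    k=(D[:,1]>y)&(D[:,1]<y+.02)
    b=D[k&(D[:,2]>.043)&(D[:,2]<.0485)&(D[:,0]>-.13)&(D[:,0]<-.0775)]; r=D[k&(D[:,2]>.047)&(D[:,2]<.053)&(D[:,0]>-.0775)&(D[:,0]<.07)]
    print(round(y+.01,2),len(b),np.percentile(b[:,0],[3,97]).round(4) if len(b) else '',len(r),np.percentile(r[:,0],[1]).round(4) if len(r) else '')
q=D[(D[:,2]>.047)&(D[:,2]<.07)&(abs(D[:,1])<.05)&(D[:,0]>-.077)&(D[:,0]<.07)]; print(cv2.minAreaRect(q[:,:2].astype(np.float32)))
h=D[(D[:,2]>.07)&(D[:,2]<.09)&(abs(D[:,0]+.086)<.03)&(abs(D[:,1]+.056)<.03)]; print('handle',np.percentile(h,[2,98],axis=0).round(4).tolist())
cv2.imwrite('pics/w6.png',img)
```

```text
19.4 [ 0.57486951 -0.09208313  0.22247384] [-0.46475836  0.22153395 -0.07377565]
-0.05 89 [-0.0926 -0.0798] 427 [-0.0707]
-0.03 212 [-0.0925 -0.0799] 569 [-0.0735]
-0.01 201 [-0.0925 -0.0797] 889 [-0.0735]
0.01 200 [-0.0923 -0.0797] 912 [-0.0734]
0.03 214 [-0.0922 -0.0781] 645 [-0.0736]
0.05 115 [-0.0943 -0.0783] 293 [-0.0772]
((-0.014336179941892624, -0.0009447149932384491), (0.1195053681731224, 0.08999107778072357), 0.029127372428774834)
handle [[-0.0946, -0.0635, 0.0716], [-0.0785, -0.0479, 0.0859]]
```

View pics/w6.png

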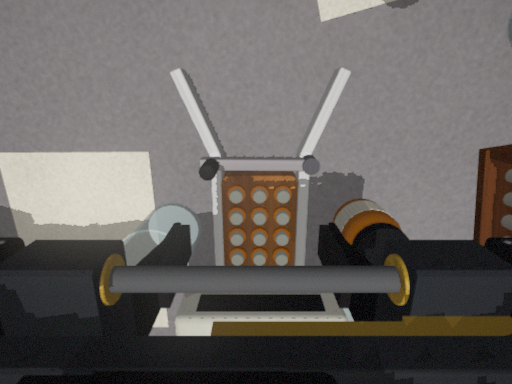

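```bash
python3 -c "
from bench import bot
print(bot.finish_job())"
```

```text
the job is handed in; nothing more can be done
None
```

The rack is home against the reader's face and the gate is shut behind it. I handed the job in at about 19.5 s of the 72 s; no verdict is reported.

**How it was done:** I pinched the rack across the stoppers of its middle column and slid it flat along the bench between the rails. At the reader the motion stalled and the push rose to about 19 N, which I took as contact with the face. I released it, confirmed with the wrist camera that it was home while the gate was still open, then swung the gate shut by its handle.

**Last checks, from the wrist camera with the tool clear:**

| Check | Measured | Limit |
|---|---|---|
| Rack along the rails | within about 2 mm of home | 6 mm |
| Rack across the rails | about -1 mm | 5 mm |
| Rack in line with dock | within about 0.01 rad | 0.05 rad |
| Gate angle | about 0.005 rad | 0.09 rad |

- **Contact:** the tool was well clear above the bench, with wrist force near zero.
- **Bystanders:** I did not measure them again at the end. Nothing near the path looked shifted in the later pictures.

**What disagreed:**
- My dock estimates differed by up to 4 mm between cameras. The close wrist view of the hinge hub and the reader's face settled it.
- The fingers slid about 6 mm past the handle's expected end position with no rise in force, so the force reading did not confirm the end stop. I judged the gate shut from the camera.
- The gap between rack and bar measured about 6 mm rather than the nominal 4 mm, which is within what I could measure.

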